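# Shift the creasing machine's gear lever into third

## Robot

A 6-joint arm with a two-finger parallel gripper is mounted at the origin on the work surface. World frame = base frame: x ahead of the robot, y to its left, z up, the work surface at z = 0. Lengths are in m, angles in rad, forces in N, time in s.
With the tool pointing down it reaches from about 0.35 to 0.775 m from the base axis. Payload 5.5 kg.
Tool frame: the origin (TCP) lies on the mounting face of the last link; the fingertips stand 173 mm ahead of it and the grasp point (between the pads) lies 155 mm ahead of it (manip.grasp_offset is the distance from the TCP to the grasp point, in m); z points along the fingers, y is the direction in which the jaws open and shut (so a half turn about z gives the same grasp; the last joint's range is limited). The gripper opens to 85 mm and grips with 20 to 120 N. Pads are 22 mm wide; open, the fingers measure 114 mm over their backs; the gripper's body (76 mm by 85 mm) begins 54 mm behind the grasp point. The pads swing forward as they close: fully open they stand 13 mm farther back than shut.
Start: joints at [1.02, 0.313, 0.046, 1.304, 0, 1.431], TCP at [0.23, 0.527, 0.405] pointing down, gripper open.
Joint ranges: [-2.76, 2.76], [-0.86, 1.69], [-1.03, 1.26], [-2.2, 2.34], [-1.47, 1.5], [-3.14, 3.14]. Speed limits (rad/s): [2.57, 2.57, 3.14, 3.14, 3.14, 3.14].

## Interface

Orientations are given as a unit quaternion [w, x, y, z].
In Python, from cell import manip gives the robot as it stands.
- The arm moves only by the tool step_arm, never from a script. Its argument "targets" is a list that holds one entry, the list of rows, each a list of 5 numbers: the opening, from 0 (shut) to 1 (fully open), then the shift along the tool's x, y, z as a fraction of full scale, then the turn about the tool's z as a fraction of full scale. A call has 1 to 12 rows; each row shifts and turns the commanded pose from where the row before left it, along the tool's axes as they then stand; what a row does not reach is not made up. Full scale, the value 1, is 20 cm for a shift and 180 degrees for a turn. A row lasts 1/12 s, in which the tool goes at most 41.7 mm and 7.16 degrees, less where a joint would pass 70% of its speed; a pose out of reach is approached as far as the arm can. A call with a number of a shift or a turn outside -1 to 1 is refused whole. A call with a gripper value outside its range is refused whole. The fingers move at their own pace and stop on an object; "newtons" is the grip in N (left out, the last holds). Time passes only in rows, so rows that do not move let the fingers close. It gives the time, the measured TCP pose, the force and the opening at its end, in the units of the state.
- manip.state(): the state, without advancing time (a new reading comes with each control period).
- manip.read_camera(name): name is "scene" or "top" or "wrist"; returns the picture (400x640x3 uint8, red, green, blue); there is no depth.
- manip.camera_model(name): a dict with "K" (3x3 intrinsics, pixels), "R" (3x3) and "t" (3): a world point X has camera coordinates R X + t. Camera axes: x right, y down, z forward; pixel columns grow to the right and rows downward; lengths in m; the calibration is good to about 2 mm. A picture is of the moment at which its call begins: read the wrist's pose just before it. camera_model takes no time and is no camera call; for the wrist camera it gives the pose at the moment of the call.
- manip.close_job(): hands the job in, once; it reports no verdict.
The state is a dict: "time_s": time; "joint_pos": joint angles; "joint_velocities": joint speeds; "effort": joint torques, N m; "tcp_pos": TCP position; "eef_rot": TCP orientation; "contact_force": force on the tool from outside, world axes, zero at the start; "torque": the same for the moment, N m; "width": opening from 0.0 (shut) to 1.0 (fully open).
Only numpy, scipy, OpenCV 4.12 (cv2) and the standard library are available. Lean on these libraries where they do the work, as an engineer would, in place of code of your own. Each camera call takes 0.05 s, during which the arm holds its last target.

## Task

The bench creasing machine stands in second gear: gently push its red-knobbed gear lever forward out of the second slot into neutral, across to the right, then forward until it is fully home in the third slot (the far right one, with the three green dots). Push it with the fingertips or the outside of the fingers only: do not take the knob between the fingers, do not let the lever run into the first or the fourth slot on the way, and leave everything else on the bench where it is.

Things in the scene. Friction and masses are not known exactly. Their poses are not given: they have to be found in the camera images.
- machine: Dark green bench creasing machine, fixed; place and yaw (within 20 degrees) vary. Origin on the bench under the gate's centre; x = machine forward (away from the robot), y = its left. Selector housing 150 x 130 mm about the origin. Left of it a motor cover 97 mm high, right a tray with jar and weight, behind (x 130 to 240 mm) steel rolls in cheeks 130 mm high. Only the lever stands higher than 131 mm.
- gate_centre (a point): Middle of the H-shaped gate, 120 mm above the bench (aluminium plate, top at 125 mm). Neutral channel along machine y, 18 mm wide; slots 16 mm wide run forward and back from its ends, 19 mm left and right of the middle. Seen from the robot: first slot far left (1 dot), second near left (2), third far right (3 green dots), fourth near right (4). The lever, 10 mm thick, moves only in these.
- knob: Red ball knob, 48 mm in diameter, on the lever; origin at the ball's centre, about 230 to 240 mm above the bench. A black collar 18 mm thick reaches 12 mm below the ball. The knob travels 43 mm left and right and 55 mm forward and back of the gate's centre. 2 to 4 N at the knob moves the lever; no spring, it stays where it is left. Over 40 N from the fingers is too hard.
- lever_pivot (a point): Pivot of the gear lever, inside the housing, on the machine's z axis, 20 mm above the bench and 220 mm from the ball's centre.
- lever_across (a joint): Sideways tilt of the lever, rad: 0 = middle, positive = to the machine's right (-y); stops at -0.197 and +0.197. About -0.197 to -0.155 in the left slots, 0.155 to 0.197 in the right slots. The knob moves 220 mm per rad.
- lever_forward (a joint): Forward tilt of the lever, rad: 0 = neutral, positive = forward (machine +x); stops at -0.254 (home in second or fourth) and +0.254 (home in first or third). The lever passes across only while this is between about -0.04 and 0.04. Starts in the second slot, -0.25 to -0.15. The knob moves 220 mm per rad.
- paste_jar: White paste jar, 60 mm wide, 75 mm high, on the machine's base plate right of the housing; origin under its centre. Leave it.
- brass_weight: Brass weight, 52 mm wide, 60 mm high, on the machine's base plate right of the housing; origin under its centre. Leave it.
- bone_folder: Cream bone folder lying flat at the left, 150 x 22 x 5 mm; origin under its centre. Leave it.
- thread_spool: Blue thread spool standing at the left, 44 mm wide, 55 mm high; origin under its centre. Leave it.
- paste_brush: Paste brush lying at the right, under 30 mm high; origin under its middle. Leave it.
- mug: White mug at the far left, 76 mm wide, 90 mm high; origin under its centre. Leave it.
- board_stack: Stack of grey boards at the right, 160 x 210 x 30 mm; origin under its centre. Leave it.

How it is judged:
By the outcome, as a careful person would: the job done as asked, in the order asked, and still so for the second after the job is handed in, with the robot touching nothing.
It also fails if it takes over 64 s, if anything falls off the work surface, if the arm or the gripper's body presses on something with over 40 N, if the wrist force passes 120 N, or if a joint passes its speed limit or range.

## Working session

There is one attempt and no reset: what is moved stays moved. The work goes in short steps, Python scripts to look and compute and a tool call to move; the robot and the scene stay as the last step left them, time stands still between calls to the robot, and variables do not carry over. Pictures are saved under pics/ and viewed, and the job is handed in when it is done.

Besides the shell and the picture viewer there is one more tool, called after "Call:" in YAML: its name, and indented under it one key for each argument. step_arm: Moves the arm, as the interface text tells. Its arguments: {"type":"object","properties":{"targets":{"type":"array","items":{"type":"array","items":{"type":"array","items":{"type":"number"}}}},"newtons":{"type":"number"}},"required":["targets"]}

```bash
mkdir -p pics; python3 - <<'E'
from cell import manip
import cv2
s=manip.state();print(s['time_s'],s['tcp_pos'],s['eef_rot'],s['width'],manip.grasp_offset)
for n in ("scene","top","wrist"):
    m=manip.camera_model(n);print(n,m)
    cv2.imwrite(f"pics/{n}0.png",manip.read_camera(n)[:,:,::-1])
E
```

```text
0.0 [0.22950656 0.52698033 0.40380677] [-3.17164255e-04  2.03954500e-01  9.78979937e-01 -8.62710812e-04] 1.001335550083085 0.1547
scene {'K': array([[445.43623012,   0.        , 326.73791539],
       [  0.        , 445.43623012, 193.98992574],
       [  0.        ,   0.        ,   1.        ]]), 'R': array([[-0.61621072,  0.78735729,  0.01878428],
       [ 0.50090163,  0.41020369, -0.76212236],
       [-0.60776798, -0.46021889, -0.64716046]]), 't': array([ 0.35695203, -0.11217588,  1.68219896])}
top {'K': array([[365.18341316,   0.        , 312.13023155],
       [  0.        , 365.18341316, 203.24684323],
       [  0.        ,   0.        ,   1.        ]]), 'R': array([[ 0.00395776, -0.9998909 ,  0.01423114],
       [-0.99767832, -0.00491576, -0.06792495],
       [ 0.06798749, -0.01392927, -0.99758893]]), 't': array([-0.07169292,  0.5350453 ,  1.42578732])}
wrist {'K': array([[303.55726051,   0.        , 315.28799503],
       [  0.        , 303.55726051, 201.21303733],
       [  0.        ,   0.        ,   1.        ]]), 'R': array([[ 0.40008558,  0.91647283, -0.00301231],
       [ 0.87700906, -0.38189938,  0.29156128],
       [ 0.2660576 , -0.11929129, -0.95654741]]), 't': array([-0.57448141, -0.03702325,  0.37910348])}
```

View pics/scene0.png

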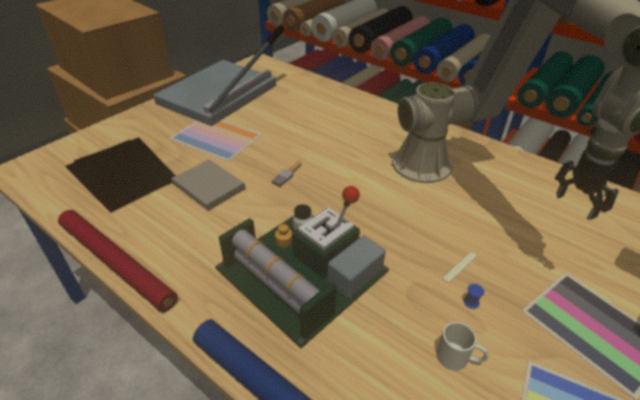

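View pics/top0.png

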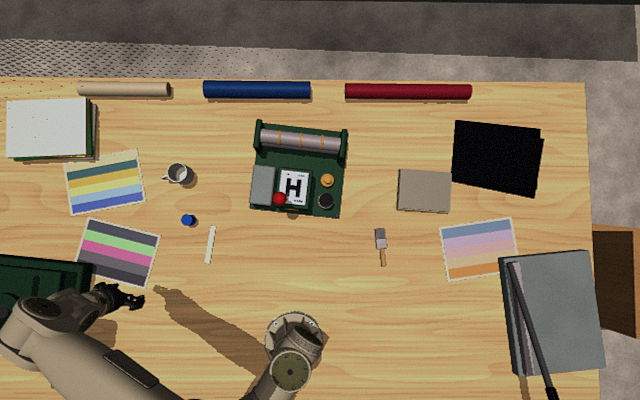

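View pics/wrist0.png

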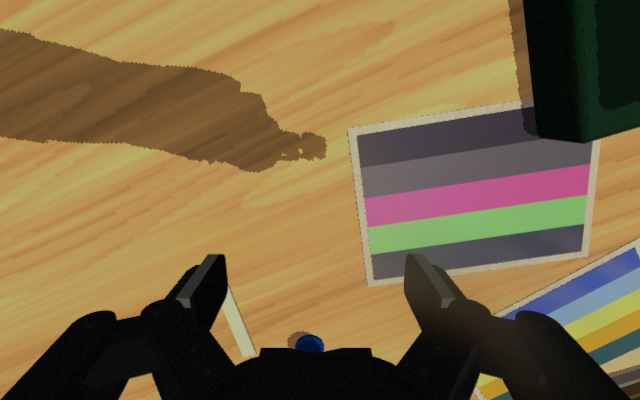

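The top view shows the machine with its white H plate near (293,188) and the red knob at (279,199). In the scene view the knob is at (350,193). Next I measure both.

```bash
cat > h.py <<'E'
import numpy as np,cv2
from cell import manip
def ray(m,uv):
    d=m['R'].T@np.linalg.inv(m['K'])@np.array([uv[0],uv[1],1.]); c=-m['R'].T@m['t']; return c,d/np.linalg.norm(d)
def onz(m,uv,z):
    c,d=ray(m,uv); return c+d*(z-c[2])/d[2]
def proj(m,X):
    p=m['K']@(m['R']@np.asarray(X,float)+m['t']); return p[:2]/p[2]
def red(img,roi):
    x0,y0,x1,y1=roi; hsv=cv2.cvtColor(img,cv2.COLOR_RGB2HSV)
    k=(((hsv[...,0]<8)|(hsv[...,0]>172))&(hsv[...,1]>150)&(hsv[...,2]>70)).astype(np.uint8)
    z=np.zeros_like(k); z[y0:y1,x0:x1]=k[y0:y1,x0:x1]
    cs,_=cv2.findContours(z,cv2.RETR_EXTERNAL,cv2.CHAIN_APPROX_NONE)
    c=max(cs,key=cv2.contourArea); return cv2.minEnclosingCircle(c),cv2.contourArea(c)
def tri(m1,u1,m2,u2):
    c1,d1=ray(m1,u1);c2,d2=ray(m2,u2)
    A=np.stack([d1,-d2],1); s=np.linalg.lstsq(A,c2-c1,rcond=None)[0]
    p,q=c1+d1*s[0],c2+d2*s[1]; return (p+q)/2,np.linalg.norm(p-q)
def plate(img,m,roi=(240,110,360,225)):
    x0,y0,x1,y1=roi; hsv=cv2.cvtColor(img,cv2.COLOR_RGB2HSV)
    k=np.zeros(img.shape[:2],np.uint8); k[y0:y1,x0:x1]=((hsv[...,1]<45)&(hsv[...,2]>175))[y0:y1,x0:x1]
    return k
E
python3 - <<'E'
from h import *
t=cv2.imread('pics/top0.png')[:,:,::-1].copy();s=cv2.imread('pics/scene0.png')[:,:,::-1].copy()
mt,ms=manip.camera_model('top'),manip.camera_model('scene')
a=red(t,(250,170,310,220));b=red(s,(320,170,380,215));print(a,b)
print(tri(mt,a[0][0],ms,b[0][0]))
cv2.imwrite('pics/topc.png',cv2.resize(t[110:225,240:355],None,fx=5,fy=5,interpolation=cv2.INTER_CUBIC)[:,:,::-1])
cv2.imwrite('pics/scc.png',cv2.resize(s[175:345,210:400],None,fx=4,fy=3.5,interpolation=cv2.INTER_CUBIC)[:,:,::-1])
k=plate(t,mt);cs,_=cv2.findContours(k,cv2.RETR_EXTERNAL,cv2.CHAIN_APPROX_NONE)
for c in cs:
    if cv2.contourArea(c)>60: print(cv2.contourArea(c),cv2.minAreaRect(c))
E
```

```text
(((279.0, 198.0), 6.708303928375244), 124.0) (((350.75, 193.75), 7.288790225982666), 139.0)
(array([0.53848489, 0.04470328, 0.23157566]), np.float64(0.0016541792562195221))
459.0 ((292.9692687988281, 187.25633239746094), (26.68852996826172, 32.05006408691406), 6.842772960662842)
```

View pics/topc.png

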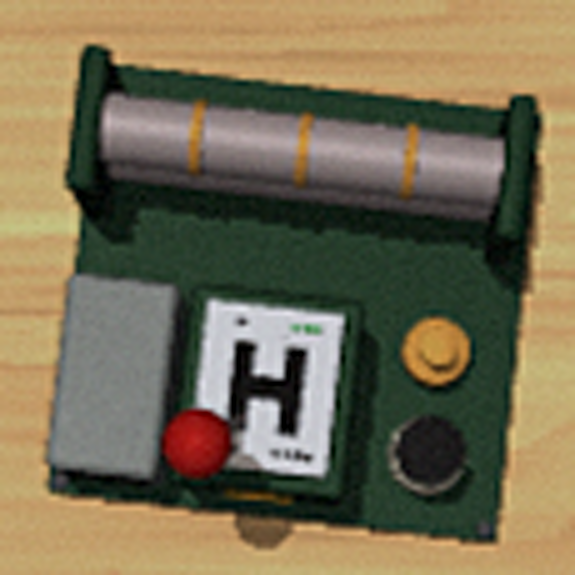

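View pics/scc.png

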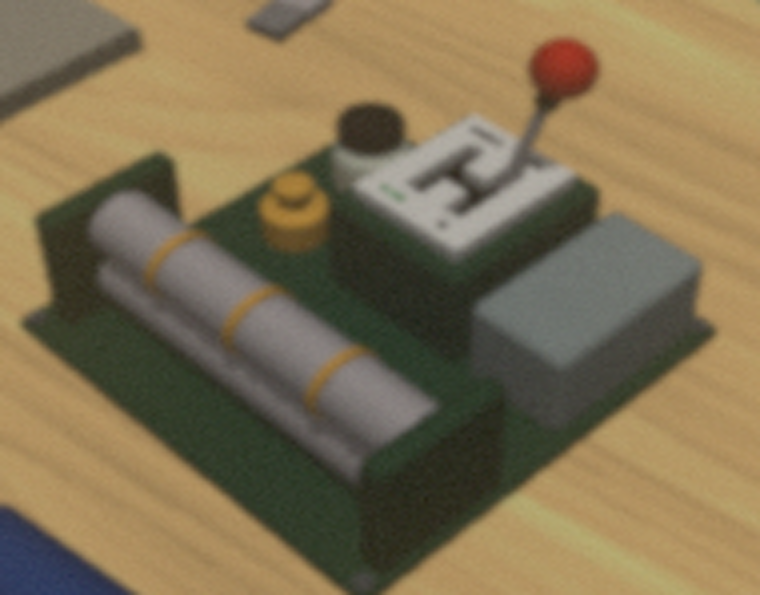

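```bash
cat >> h.py <<'E'
def frame():
    mt=manip.camera_model('top'); yaw=np.load('yaw.npy'); return yaw[:3],yaw[3]
def tom(p,g,yaw):
    c,s=np.cos(yaw),np.sin(yaw); d=np.asarray(p)[:2]-g[:2]; return np.array([c*d[0]+s*d[1],-s*d[0]+c*d[1]])
E
python3 - <<'E'
from h import *
mt,ms=manip.camera_model('top'),manip.camera_model('scene')
rect=((292.969,187.256),(26.689,32.05),6.843)
box=cv2.boxPoints(rect); P=np.array([onz(mt,b,.125) for b in box]); print(P.round(4)); 
g=P.mean(0); 
e=[P[(i+1)%4]-P[i] for i in range(4)]; print([np.linalg.norm(v) for v in e],[np.degrees(np.arctan2(v[1],v[0])) for v in e])
# base plate corners front (crop 60,485 / 485,530) on z~.01
a=onz(mt,(240+52/5,110+490/5),.01);b=onz(mt,(240+497/5,110+540/5),.01);v=a-b;print('front edge yaw',np.degrees(np.arctan2(-v[0],v[1])))
rl=[onz(mt,(240+x/5,110+y/5),.1) for x,y in((103,115),(505,160))];v=rl[0]-rl[1];print('roll yaw',np.degrees(np.arctan2(-v[0],v[1])))
v=e[0]; 
yaw=np.radians(-6.8)
for h,uv in (('H mid',(240+268/5,110+388/5)),):print(h,onz(mt,uv,.125))
print('g',g); np.save('yaw.npy',np.r_[g,yaw])
for y in(-6,-6.8,-7.5):print(tom([.5385,.0447],g,np.radians(y)))
E
```

```text
[[ 0.5336  0.0578  0.125 ]
 [ 0.6512  0.045   0.125 ]
 [ 0.64   -0.0526  0.125 ]
 [ 0.5224 -0.0392  0.125 ]]
[np.float64(0.11825008848077505), np.float64(0.0982677777919726), np.float64(0.1183005329521832), np.float64(0.09767073107476038)] [np.float64(-6.2288642808820835), np.float64(-96.54811237732945), np.float64(173.48182715153953), np.float64(83.42122845737336)]
front edge yaw -6.155280811461019
roll yaw -6.052164983889613
H mid [5.85363587e-01 4.42026362e-04 1.25000000e-01]
g [0.58679841 0.00273617 0.125     ]
[-0.05242024  0.03668539]
[-0.05292734  0.03594991]
[-0.05336259  0.03530062]
```

The yaw is about -6.3°, the gate centre is about (0.586, 0.0015), and the knob sits at machine (-0.052, 0.037). All of these agree with the given ranges. I'll shut the fingers, align the tool and move behind the knob.

Call:
step_arm:
  targets:
    - [[0,0,0,0,-0.032],[0,0,0,0,-0.032],[0,0,0,0,-0.032],[0,-0.08,-0.12,0,0],[0,-0.08,-0.12,0,0],[0,-0.08,-0.12,0,0],[0,-0.08,-0.12,0,0],[0,-0.08,-0.12,0,0],[0,-0.08,-0.12,0,0],[0,-0.08,-0.12,0,0],[0,-0.08,-0.12,0,0],[0,-0.08,-0.12,0,0]]
  newtons: 20

```text
time_s: 1.15
tcp_pos: [0.3495, 0.2954, 0.4046]
eef_rot: [-0.0, 0.054, 0.999, -0.0]
contact_force: [0.7, -0.2, -0.6]
width: 0.0
```

Call:
step_arm:
  targets:
    - [[0,-0.08,-0.12,0,0],[0,-0.08,-0.12,0,0],[0,-0.08,-0.12,0,0],[0,-0.08,-0.12,0,0],[0,-0.08,-0.12,0.01,0],[0,-0.08,-0.12,0.02,0],[0,-0.08,-0.12,0.02,0],[0,0,-0.1,0.02,0],[0,0,0,0,0]]

```text
time_s: 1.9
tcp_pos: [0.4402, 0.095, 0.3896]
eef_rot: [-0.001, 0.057, 0.998, -0.001]
contact_force: [-0.0, 0.2, 0.0]
width: -0.001
```

```bash
cat >> h.py <<'E'
G=np.array([.586,.0015]);YAW=np.radians(-6.3)
def st():
    s=manip.state(); q=s['eef_rot']; from scipy.spatial.transform import Rotation as R
    r=R.from_quat([q[1],q[2],q[3],q[0]]).as_matrix()
    print('t',round(s['time_s'],2),'tcp',s['tcp_pos'].round(4),'mach',tom(s['tcp_pos'],G,YAW).round(4),'tooly',np.degrees(np.arctan2(r[1,1],r[0,1])).round(2),'F',np.round(s['contact_force'],1),'w',round(s['width'],3))
def pics(tag):
    mt,ms=manip.camera_model('top'),manip.camera_model('scene')
    t=manip.read_camera('top');s=manip.read_camera('scene');
    for n,i,r in(('t',t,(230,100,360,240)),('s',s,(270,120,430,280))):
        cv2.imwrite(f'pics/{tag}{n}.png',cv2.resize(i[r[1]:r[3],r[0]:r[2]],None,fx=4,fy=4,interpolation=cv2.INTER_CUBIC)[:,:,::-1])
    try:
        a=red(t,(250,150,330,220));b=red(s,(300,170,390,225));print(a,b)
        p,e=tri(mt,a[0][0],ms,b[0][0]);print('knob',p.round(4),e.round(4),'mach',tom(p,G,YAW).round(4))
    except Exception as ex: print(ex)
E
python3 -c "
from h import *
st();pics('a')"
```

```text
t 1.9 tcp [0.4402 0.095  0.3896] mach [-0.1552  0.077 ] tooly 83.51 F [-0.   0.2  0. ] w -0.001
(((279.0, 198.0), 6.708303928375244), 124.0) (((350.5, 193.86363220214844), 7.561690807342529), 144.5)
knob [0.5387 0.0445 0.2312] 0.0023 mach [-0.0517  0.0375]
```

Call:
step_arm:
  targets:
    - [[0,0,-0.05,0,0],[0,0,-0.05,0,0],[0,0,-0.05,0,0],[0,-0.06,-0.045,0.01,0],[0,-0.06,0,0,0],[0,-0.06,0,0,0],[0,-0.06,0,0,0],[0,-0.035,0,0,0],[0,0,0,0,0]]

```text
time_s: 2.75
tcp_pos: [0.4922, 0.0522, 0.3884]
eef_rot: [0.0, 0.055, 0.998, 0.0]
contact_force: [-0.2, -0.1, 0.4]
width: -0.003
```

```bash
python3 -c "
from h import *
st();pics('b')"
```

```text
t 2.75 tcp [0.4922 0.0522 0.3884] mach [-0.0988  0.0401] tooly 83.71 F [-0.2 -0.1  0.4] w -0.003
(((285.0, 198.5), 0.5001000165939331), 0.0) (((351.0, 194.0), 8.062357902526855), 163.5)
knob [0.5331 0.0321 0.2211] 0.0151 mach [-0.0559  0.0246]
```

View pics/bs.png

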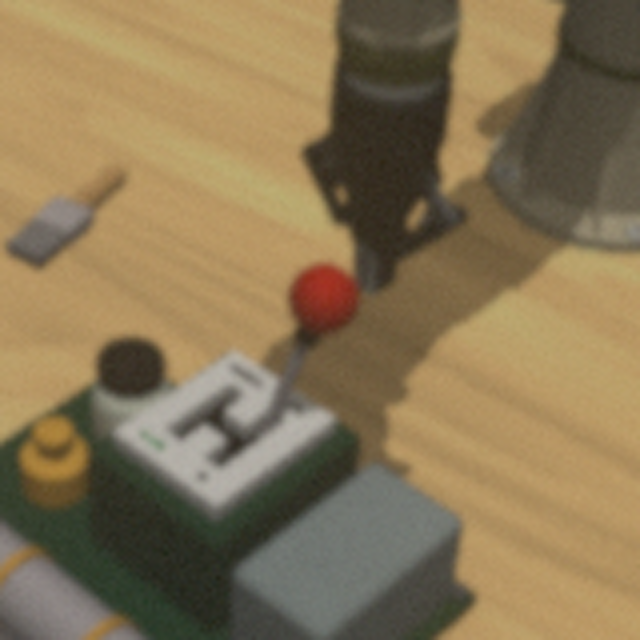

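View pics/bt.png

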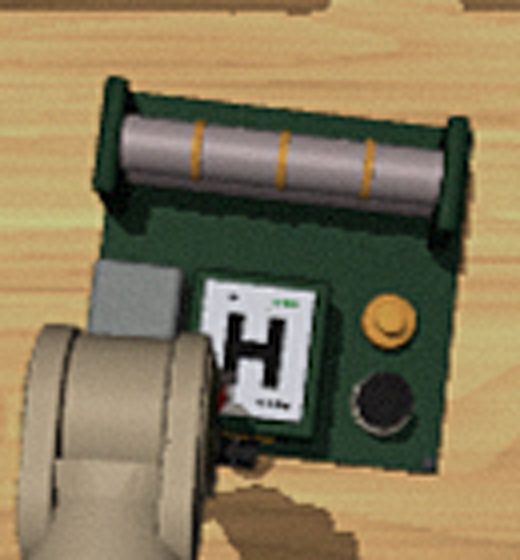

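The fingers are shut and stand behind the knob, clear of it (knob near (325,298) in the scene crop). The top view of the knob is now hidden by the arm. I'll push forward gently.

Call:
step_arm:
  targets:
    - [[0,-0.02,0,0,0],[0,-0.02,0,0,0],[0,-0.02,0,0,0],[0,-0.02,0,0,0],[0,-0.02,0,0,0],[0,-0.02,0,0,0],[0,-0.02,0,0,0],[0,-0.02,0,0,0],[0,-0.02,0,0,0],[0,-0.02,0,0,0],[0,-0.02,0,0,0],[0,0,0,0,0]]

```text
time_s: 3.85
tcp_pos: [0.5352, 0.048, 0.3886]
eef_rot: [0.0, 0.055, 0.999, 0.0]
contact_force: [-1.6, -0.5, 1.3]
width: 0.001
```

```bash
cat >> h.py <<'E'
def knob(tag):
    ms=manip.camera_model('scene'); s=manip.read_camera('scene'); r=(270,120,430,280)
    cv2.imwrite(f'pics/{tag}s.png',cv2.resize(s[r[1]:r[3],r[0]:r[2]],None,fx=4,fy=4,interpolation=cv2.INTER_CUBIC)[:,:,::-1])
    (uv,rad),A=red(s,(290,160,390,235)); c,d=ray(ms,uv); pv=np.r_[G,.02]
    b=d@(c-pv); disc=b*b-((c-pv)@(c-pv)-.22**2); 
    p=c+d*(-b-np.sqrt(max(disc,0))); m=tom(p,G,YAW)
    print('px',np.round(uv,1),round(rad,1),A,'knob',p.round(4),'disc',disc.round(5),'mach',m.round(4),'| at z.236:',tom(onz(ms,uv,.236),G,YAW).round(4))
E
python3 -c "
from h import *
st();knob('c')"
```

```text
t 3.85 tcp [0.5352 0.048  0.3886] mach [-0.0556  0.0406] tooly 83.74 F [-1.6 -0.5  1.3] w 0.001
px [344.  197.4] 8.2 179.5 knob [0.5661 0.0415 0.2354] disc 0.02103 mach [-0.0241  0.0376] | at z.236: [-0.0236  0.0381]
```

View pics/cs.png

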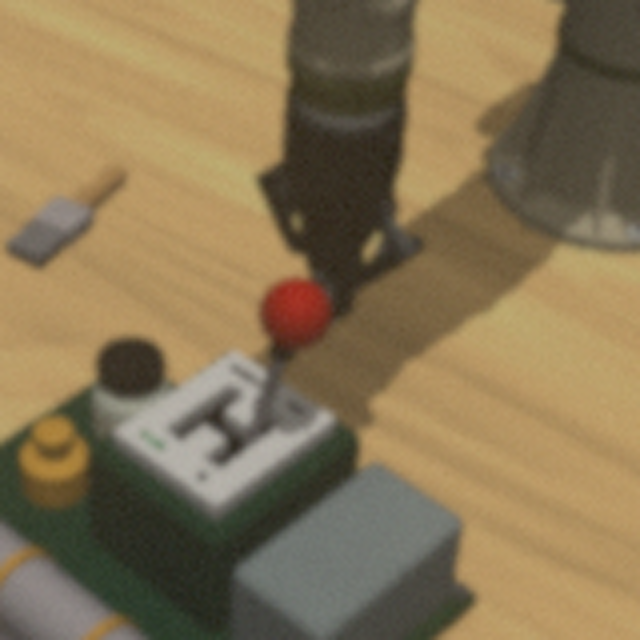

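The push works: the knob is at machine x = -24 mm. I'll go on to neutral.

Call:
step_arm:
  targets:
    - [[0,-0.02,0,0,0],[0,-0.02,0,0,0],[0,-0.02,0,0,0],[0,-0.02,0,0,0],[0,-0.02,0,0,0],[0,-0.01,0,0,0],[0,0,0,0,0]]

```text
time_s: 4.48
tcp_pos: [0.5567, 0.0456, 0.3886]
eef_rot: [0.0, 0.055, 0.999, 0.0]
contact_force: [-2.6, 0.5, 1.7]
width: -0.001
```

```bash
python3 -c "
from h import *
st();knob('d')"
```

```text
t 4.48 tcp [0.5567 0.0456 0.3886] mach [-0.0339  0.0406] tooly 83.74 F [-2.6  0.5  1.7] w -0.001
px [338.4 201.2] 8.5 187.5 knob [0.5884 0.04   0.2366] disc 0.02586 mach [-0.0018  0.0385] | at z.236: [-0.0023  0.0381]
```

View pics/ds.png

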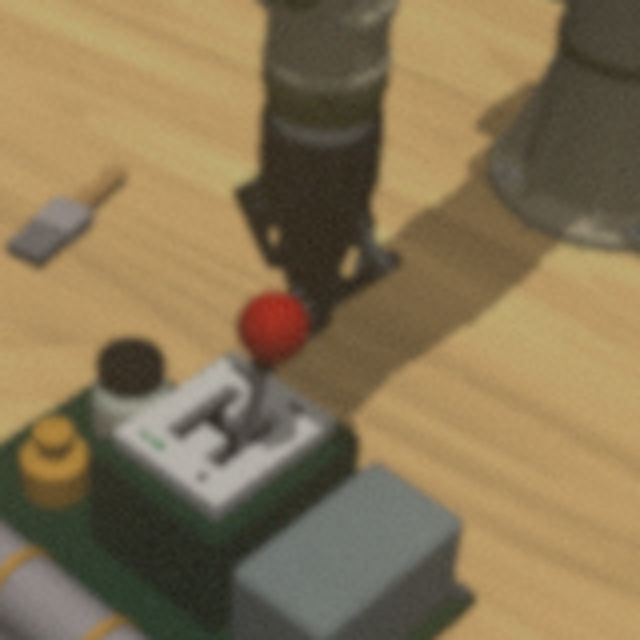

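The lever is at neutral, with knob x ≈ -2 mm and the lever in line with the channel. Now I'll go back, left, and round to the knob's left side.

Call:
step_arm:
  targets:
    - [[0,0.04,0,0,0],[0,0.09,0,0,0],[0,0,0.06,0,0],[0,0,0.08,0,0],[0,0,0.08,0,0],[0,0,0.08,0,0],[0,-0.06,0,0,0],[0,-0.08,0,0,0],[0,-0.08,0,0,0],[0,-0.07,0,0,0],[0,0,0,0,0],[0,0,0,0,0]]

```text
time_s: 5.53
tcp_pos: [0.5947, 0.1021, 0.3883]
eef_rot: [-0.0, 0.055, 0.999, 0.0]
contact_force: [0.4, 0.1, -1.0]
width: -0.001
```

```bash
python3 -c "
from h import *
st();knob('e');pics('e2')"
```

```text
t 5.53 tcp [0.5947 0.1021 0.3883] mach [-0.0024  0.101 ] tooly 83.74 F [ 0.4  0.1 -1. ] w -0.001
px [337.7 201.4] 7.8 146.0 knob [0.5904 0.0392 0.2367] disc 0.02621 mach [0.0002 0.038 ] | at z.236: [-0.0004  0.0374]
(((280.65789794921875, 182.9736785888672), 6.416507244110107), 76.0) (((338.0, 201.5), 8.077847480773926), 152.0)
knob [0.5888 0.0396 0.2355] 0.0011 mach [-0.0014  0.0382]
```

View pics/e2t.png

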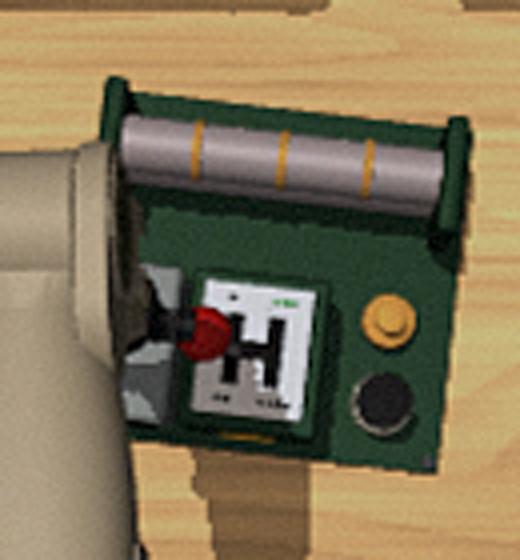

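View pics/es.png

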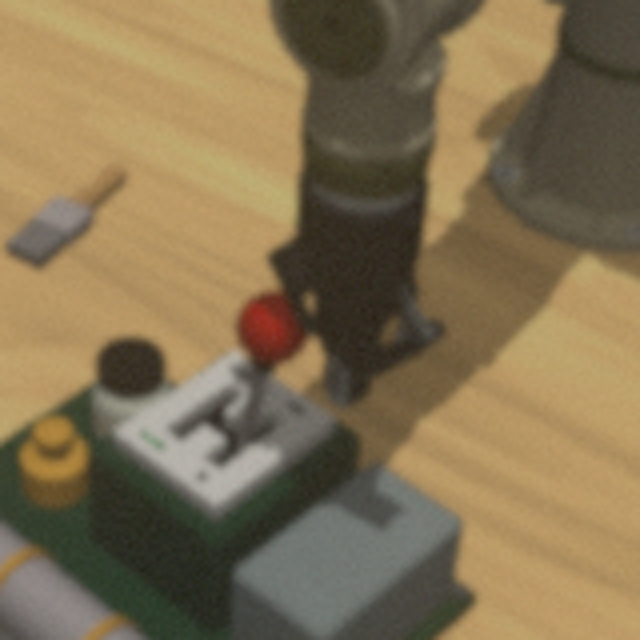

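Next I check the side profile of the shut fingers from the wrist camera.

```bash
python3 -c "
from h import *
w=manip.read_camera('wrist');cv2.imwrite('pics/w1.png',w[:,:,::-1])"
```

```text
(no output)
```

View pics/w1.png

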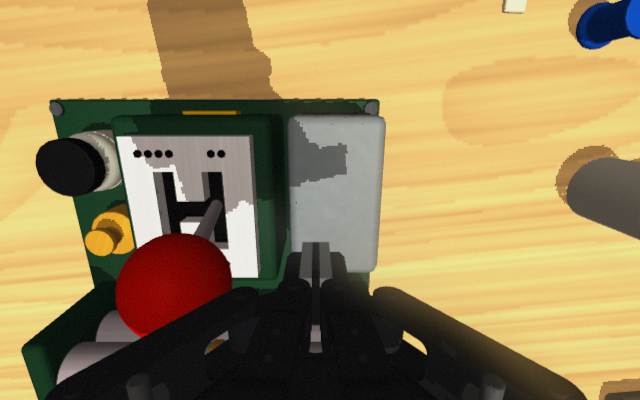

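Wrist view: the lever is visibly in the neutral channel, and the finger backs (315,280) are clear of the ball (175,285). The knuckles splay wide above, so I'll raise the tool 10 mm before pushing across with the finger back.

Call:
step_arm:
  targets:
    - [[0,0,0,-0.05,0],[0,0,-0.03,0,0],[0,0,-0.03,0,0],[0,0,-0.03,0,0],[0,0,-0.02,0,0],[0,0,-0.02,0,0],[0,0,-0.02,0,0],[0,0,-0.02,0,0],[0,0,-0.02,0,0],[0,0,0,0,0]]

```text
time_s: 6.57
tcp_pos: [0.5903, 0.0635, 0.3989]
eef_rot: [0.0, 0.055, 0.998, -0.0]
contact_force: [0.3, 1.2, 0.9]
width: 0.002
```

```bash
python3 -c "
from h import *
st();knob('f')
w=manip.read_camera('wrist');cv2.imwrite('pics/w2.png',w[:,:,::-1])"
```

```text
t 6.57 tcp [0.5903 0.0635 0.3989] mach [-0.0025  0.0621] tooly 83.71 F [0.3 1.2 0.9] w 0.002
px [333.1 198.9] 7.2 123.5 knob [0.592  0.0252 0.2386] disc 0.02479 mach [0.0034 0.0242] | at z.236: [0.0011 0.0221]
```

View pics/w2.png

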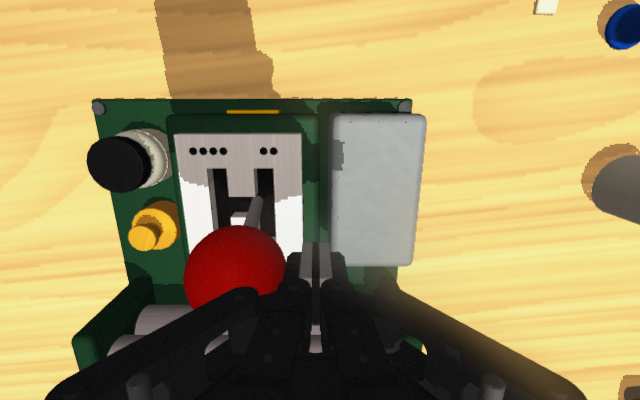

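View pics/fs.png

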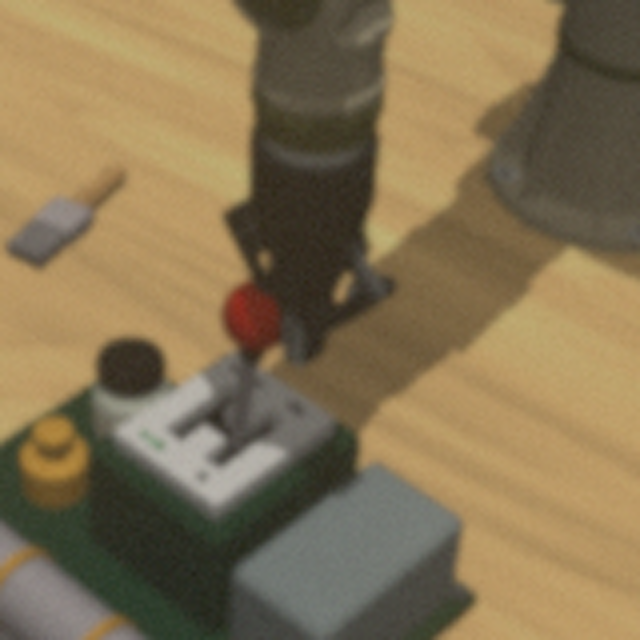

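The knob is moving across, now at y ≈ 24 mm, and the fingers touch only by the finger back. I'll keep pushing.

Call:
step_arm:
  targets:
    - [[0,0,-0.025,0,0],[0,0,-0.025,0,0],[0,0,-0.025,0,0],[0,0,-0.025,0,0],[0,0,-0.025,0,0],[0,0,-0.025,0,0],[0,0,-0.025,0,0],[0,0,-0.025,0,0],[0,0,-0.025,0,0],[0,0,-0.025,0,0],[0,0,-0.02,0,0],[0,0,0,0,0]]

```text
time_s: 7.67
tcp_pos: [0.5843, 0.0094, 0.3985]
eef_rot: [-0.0, 0.055, 0.998, -0.0]
contact_force: [0.6, 0.9, 0.2]
width: 0.003
```

```bash
python3 -c "
from h import *
st();knob('g')
w=manip.read_camera('wrist');cv2.imwrite('pics/w3.png',w[:,:,::-1])"
```

```text
t 7.67 tcp [0.5843 0.0094 0.3985] mach [-0.0025  0.0077] tooly 83.68 F [0.6 0.9 0.2] w 0.003
px [318.5 189.5] 7.4 112.5 knob [ 0.5855 -0.0286  0.2379] disc 0.01555 mach [ 0.0028 -0.03  ] | at z.236: [ 0.0012 -0.0316]
```

View pics/w3.png

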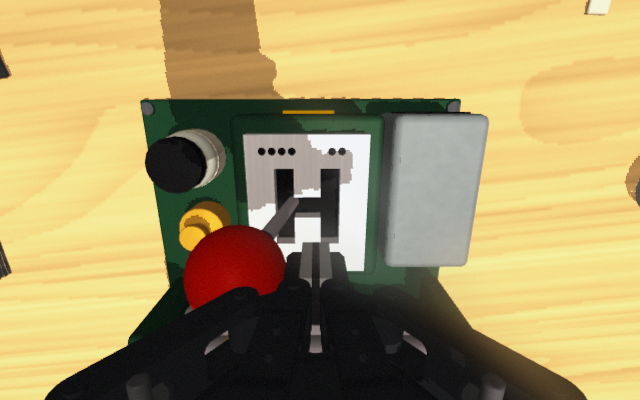

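View pics/gs.png

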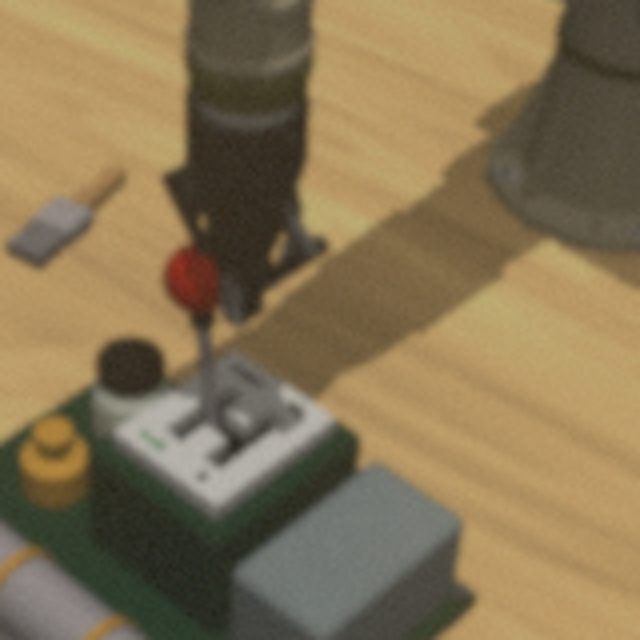

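The lever is nearly across, with knob y ≈ -30 mm. Another 9 mm puts it mid-slot.

Call:
step_arm:
  targets:
    - [[0,0,-0.015,0,0],[0,0,-0.015,0,0],[0,0,-0.015,0,0],[0,0,0,0,0]]

```text
time_s: 8.1
tcp_pos: [0.5833, 0.0012, 0.3983]
eef_rot: [-0.0, 0.055, 0.999, 0.0]
contact_force: [0.1, 0.4, -0.8]
width: 0.003
```

```bash
python3 -c "
from h import *
st();knob('g2')
w=manip.read_camera('wrist');cv2.imwrite('pics/w4.png',w[:,:,::-1])"
```

```text
t 8.1 tcp [0.5833 0.0012 0.3983] mach [-0.0026 -0.0006] tooly 83.73 F [ 0.1  0.4 -0.8] w 0.003
px [316.7 188.5] 7.6 114.5 knob [ 0.5844 -0.0357  0.2368] disc 0.01427 mach [ 0.0025 -0.0371] | at z.236: [ 0.0018 -0.0378]
```

View pics/w4.png

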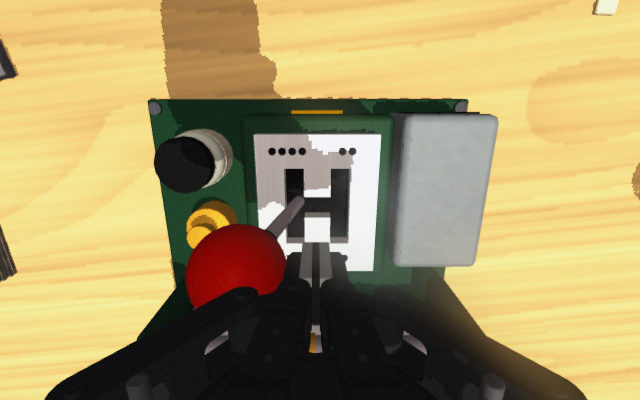

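Call:
step_arm:
  targets:
    - [[0,0,-0.01,0,0],[0,0,0,0,0],[0,0,0.06,0,0],[0,0,0.06,0,0],[0,0.08,0,0,0],[0,0.1,0,0,0],[0,0.1,0,0.04,0],[0,0,0,0,0]]

```text
time_s: 8.87
tcp_pos: [0.5268, 0.0312, 0.3897]
eef_rot: [-0.002, 0.054, 0.999, 0.0]
contact_force: [-1.2, 0.8, -0.9]
width: -0.003
```

```bash
python3 -c "
from h import *
st();knob('i');pics('i2')"
```

```text
t 8.87 tcp [0.5268 0.0312 0.3897] mach [-0.0621  0.023 ] tooly 83.83 F [-1.2  0.8 -0.9] w -0.003
px [316.8 187.5] 7.6 152.5 knob [ 0.5803 -0.0385  0.2363] disc 0.01319 mach [-0.0012 -0.0404] | at z.236: [-0.0015 -0.0406]
(((303.4325866699219, 185.78089904785156), 6.804697513580322), 126.0) (((316.8360595703125, 187.47540283203125), 7.526474952697754), 146.5)
knob [ 0.5799 -0.0376  0.2365] 0.002 mach [-0.0018 -0.0395]
```

View pics/is.png

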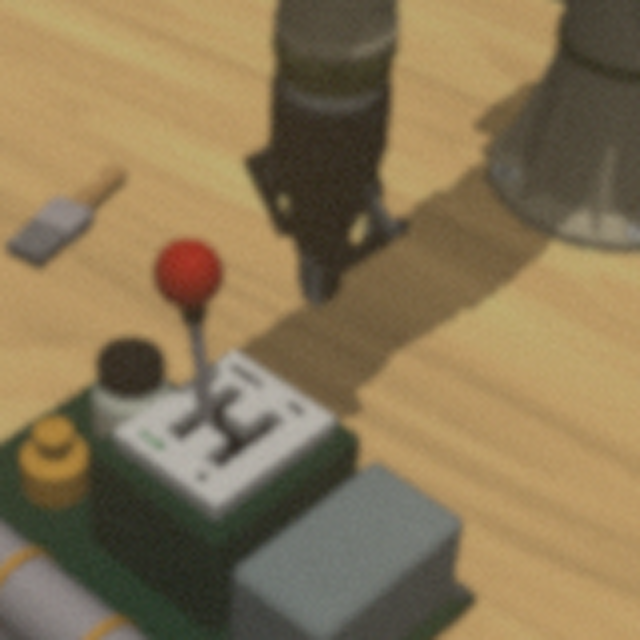

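The two views agree: the knob is at (-1.5, -40) mm, in neutral and in line with the right slots. I'll move behind it and push forward.

Call:
step_arm:
  targets:
    - [[0,0,-0.06,0,0],[0,0,-0.07,0,0],[0,0,-0.07,0,0],[0,0,-0.07,0,0],[0,0,-0.045,0,0],[0,0,0,0,0],[0,-0.03,0,0,0],[0,-0.03,0,0,0],[0,-0.03,0,0,0],[0,-0.025,0,0,0],[0,-0.025,0,0,0],[0,-0.025,0,0,0]]

```text
time_s: 10.02
tcp_pos: [0.5564, -0.0363, 0.3906]
eef_rot: [-0.001, 0.054, 0.999, 0.0]
contact_force: [-1.8, 1.1, 2.3]
width: 0.0
```

Call:
step_arm:
  targets:
    - [[0,-0.025,0,0,0],[0,-0.025,0,0,0],[0,-0.025,0,0,0],[0,-0.025,0,0,0],[0,-0.025,0,0,0],[0,0,0,0,0]]

```text
time_s: 10.52
tcp_pos: [0.5819, -0.0396, 0.3904]
eef_rot: [0.0, 0.055, 0.999, 0.0]
contact_force: [-1.9, 1.2, 1.3]
width: 0.003
```

```bash
python3 -c "
from h import *
st();knob('j')"
```

```text
t 10.52 tcp [ 0.5819 -0.0396  0.3904] mach [ 0.0004 -0.0413] tooly 83.75 F [-1.9  1.2  1.3] w 0.003
px [308.3 193.8] 8.2 170.0 knob [ 0.613  -0.0412  0.2341] disc 0.01775 mach [ 0.0315 -0.0395] | at z.236: [ 0.033  -0.0379]
```

View pics/js.png

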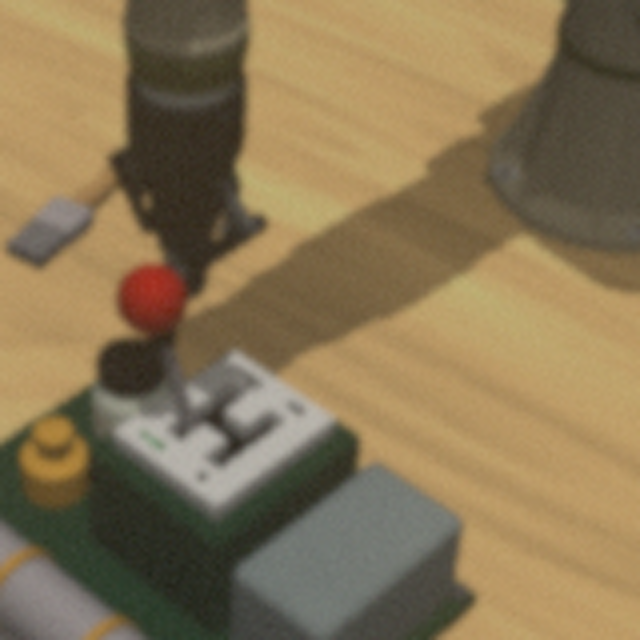

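The lever is in the third slot at x = 31 mm. About 23 mm remains to the stop, so I'll finish slowly and watch the force.

Call:
step_arm:
  targets:
    - [[0,-0.02,0,0,0],[0,-0.02,0,0,0],[0,-0.02,0,0,0],[0,-0.02,0,0,0],[0,-0.01,0,0,0],[0,0,0,0,0]]

```text
time_s: 11.07
tcp_pos: [0.5993, -0.0416, 0.3903]
eef_rot: [-0.0, 0.055, 0.999, -0.0]
contact_force: [-3.1, -0.1, -1.5]
width: 0.001
```

Call:
step_arm:
  targets:
    - [[0,-0.01,0,0,0],[0,0,0,0,0]]

```text
time_s: 11.23
tcp_pos: [0.601, -0.0418, 0.3906]
eef_rot: [-0.0, 0.055, 0.999, -0.0]
contact_force: [-2.2, 0.3, -1.1]
width: 0.0
```

Call:
step_arm:
  targets:
    - [[0,-0.01,0,0,0],[0,0,0,0,0]]

```text
time_s: 11.4
tcp_pos: [0.603, -0.042, 0.3907]
eef_rot: [0.0, 0.055, 0.999, -0.0]
contact_force: [-1.7, 0.2, -1.5]
width: 0.003
```

Not at the stop yet. I'll go on in 2 mm steps until the force rises.

Call:
step_arm:
  targets:
    - [[0,-0.01,0,0,0],[0,0,0,0,0]]

```text
time_s: 11.57
tcp_pos: [0.605, -0.0421, 0.3907]
eef_rot: [0.0, 0.055, 0.999, 0.0]
contact_force: [-2.2, -0.0, -1.9]
width: 0.0
```

Call:
step_arm:
  targets:
    - [[0,-0.005,0,0,0],[0,0,0,0,0]]

```text
time_s: 11.73
tcp_pos: [0.6059, -0.0422, 0.3907]
eef_rot: [0.0, 0.055, 0.999, 0.0]
contact_force: [-2.1, -0.3, -1.6]
width: -0.0
```

```bash
python3 -c "
from h import *
st();knob('k')"
```

```text
t 11.73 tcp [ 0.6059 -0.0422  0.3907] mach [ 0.0246 -0.0413] tooly 83.74 F [-2.1 -0.3 -1.6] w -0.0
px [301.9 199.8] 8.4 181.0 knob [ 0.6378 -0.0421  0.2293] disc 0.02106 mach [ 0.0563 -0.0377] | at z.236: [ 0.0615 -0.032 ]
```

Call:
step_arm:
  targets:
    - [[0,-0.005,0,0,0],[0,0,0,0,0]]

```text
time_s: 11.95
tcp_pos: [0.6068, -0.0423, 0.3906]
eef_rot: [-0.0, 0.055, 0.999, 0.0]
contact_force: [-3.0, 0.2, -1.1]
width: -0.004
```

Call:
step_arm:
  targets:
    - [[0,-0.005,0,0,0],[0,0,0,0,0]]

```text
time_s: 12.12
tcp_pos: [0.6077, -0.0424, 0.3905]
eef_rot: [-0.0, 0.055, 0.999, 0.0]
contact_force: [-3.5, 0.2, -2.4]
width: 0.001
```

Call:
step_arm:
  targets:
    - [[0,-0.005,0,0,0],[0,0,0,0,0]]

```text
time_s: 12.28
tcp_pos: [0.6086, -0.0425, 0.3904]
eef_rot: [-0.001, 0.055, 0.999, 0.0]
contact_force: [-4.5, 0.8, -1.7]
width: -0.002
```

Call:
step_arm:
  targets:
    - [[0,-0.005,0,0,0],[0,0,0,0,0]]

```text
time_s: 12.45
tcp_pos: [0.6094, -0.0426, 0.3903]
eef_rot: [-0.001, 0.055, 0.999, 0.0]
contact_force: [-5.4, 0.2, -2.0]
width: -0.002
```

```bash
python3 -c "
from h import *
st();knob('l')"
```

```text
t 12.45 tcp [ 0.6094 -0.0426  0.3903] mach [ 0.0281 -0.0412] tooly 83.74 F [-5.4  0.2 -2. ] w -0.002
px [301.9 200. ] 8.6 184.0 knob [ 0.6383 -0.042   0.2292] disc 0.02116 mach [ 0.0567 -0.0375] | at z.236: [ 0.0619 -0.0317]
```

View pics/ls.png

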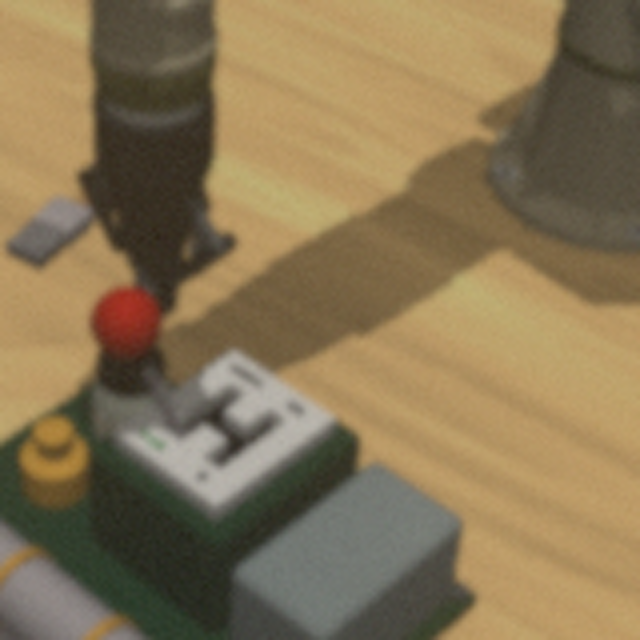

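The knob has stopped moving (301.9, 200) and the force is rising, so it is at the stop. I'll press slightly more to confirm, then back away.

Call:
step_arm:
  targets:
    - [[0,-0.01,0,0,0],[0,-0.005,0,0,0],[0,0,0,0,0]]

```text
time_s: 12.75
tcp_pos: [0.6119, -0.0428, 0.3899]
eef_rot: [-0.002, 0.055, 0.999, 0.0]
contact_force: [-7.2, 0.7, -1.6]
width: -0.002
```

Call:
step_arm:
  targets:
    - [[0,0.04,0,0,0],[0,0.08,0,0,0],[0,0.12,0,0,0],[0,0.15,0,0,0],[0,0.15,0,0,0],[0,0.1,0.1,0,0],[0,0,0.15,0,0],[0,0,0.15,0,0],[0,0,0.15,0,0],[0,0,0.15,0,0],[0,0,0,0,0],[0,0,0,0,0]]

```text
time_s: 13.75
tcp_pos: [0.5014, 0.1115, 0.3917]
eef_rot: [0.002, 0.053, 0.999, 0.0]
contact_force: [0.2, -0.7, 0.3]
width: 0.002
```

```bash
python3 -c "
from h import *
st();knob('m');pics('m2')
w=manip.read_camera('wrist');cv2.imwrite('pics/w9.png',w[:,:,::-1])
cv2.imwrite('pics/topend.png',manip.read_camera('top')[:,:,::-1])"
```

```text
t 13.75 tcp [0.5014 0.1115 0.3917] mach [-0.0961  0.1001] tooly 83.93 F [ 0.2 -0.7  0.3] w 0.002
px [301.3 199.7] 7.8 161.0 knob [ 0.6381 -0.0439  0.2289] disc 0.02073 mach [ 0.0567 -0.0394] | at z.236: [ 0.0622 -0.0334]
(((304.8376770019531, 168.5779266357422), 6.679928779602051), 120.5) (((302.2377014160156, 199.45082092285156), 7.553022861480713), 94.0)
knob [ 0.6384 -0.0409  0.2317] 0.0006 mach [ 0.0567 -0.0364]
```

View pics/topend.png

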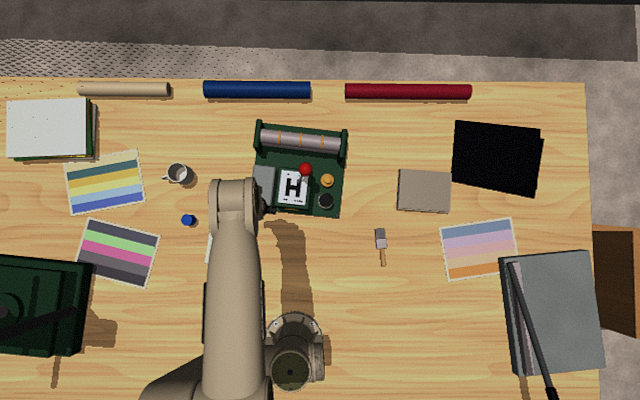

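View pics/m2t.png

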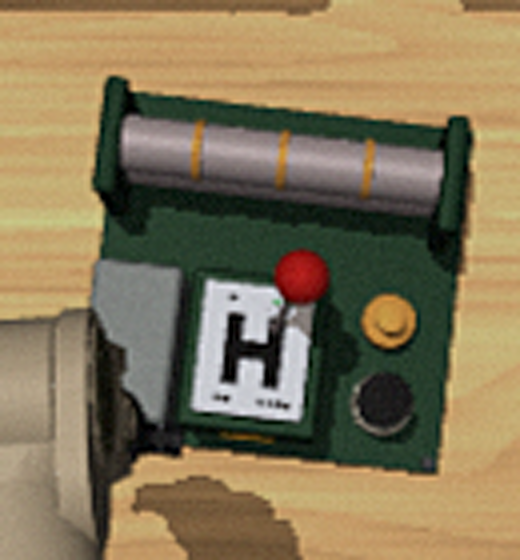

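The lever stands fully forward in the far right slot, with knob (304.8,168.6) in the top view, measured at machine (56.7, -37) mm. The robot touches nothing, and the jar, weight and other items in view look undisturbed. I'll hand in.

```bash
python3 -c "
from cell import manip
print(manip.close_job())"
```

```text
the job is handed in; nothing more can be done
None
```

The gear lever is fully home in the third slot, and I handed the job in at about 14 s with the robot clear of everything. With the fingers shut, I pushed the knob forward from second into neutral. I then pushed it right with the back of a finger, and forward into third with the fingertips.

**At the stop:** the knob stopped moving while the force rose to about 7 N, the highest I read, against a limit of 40 N.

**After backing away:** the top and scene views together put the knob at machine (+57, -36) mm. Home is +55 mm forward and 34 to 43 mm to the right, so this agrees within the 2 mm calibration. A scene-only reading gave -39 mm across.

**Other items:** the jar, weight, mug, spool, brush and boards look unmoved by eye in the last top view; I did not measure them. The bone folder was hidden by the arm in that view, but the fingers never came near bench height.

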